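# Open the tote lock at the chute and hold its shackle up

## Task

Open the dark grey lock that secures the blue tote under the chute: press its white, blue and green keys right down in that order, one at a time, then turn the yellow dial knob clockwise through its notches until its pointer clicks into the notch at the red mark, and leave it there. Then pull the U-shaped shackle fully up, so that its far leg is clear of the tote's hasp, and finish while still gripping it and holding it up, since it springs back if let go; leave the loose parts on the bench where they are.

Things in the scene. Friction and masses are not known exactly. Their poses are not given: they have to be found in the camera images.
- lock: dark grey lock housing fixed to the bench, 190 (x) x 220 (y) x 55 mm high; origin: centre of its underside, z up. On its flat top face: keys in a row at x = -55, y = -60, 0, 60 mm (colours swap places), dial axis at x = 35, y = -55, shackle at x = 30, y = 62. Joined to its +y side: blue tote (y 130 to 370 mm, 122 high), over it a steel chute (y from 290 mm on, to 330 mm high)
- key_white (a joint): round white spring key, 28 mm across, in a black collar 44 mm across, on the lock's face; joint value 0 when up, 0.006 m when fully down (pressed straight down; 1.5 N starts it, 5 N bottoms it, it springs back; it counts as pressed beyond 0.0042 m and as back up below 0.0015 m)
- key_white_top (a point): centre of the white key's top, 22 mm above the lock's face when up
- key_blue (a joint): round blue spring key, 28 mm across, in a black collar 44 mm across, on the lock's face; joint value 0 when up, 0.006 m when fully down (pressed straight down; 1.5 N starts it, 5 N bottoms it, it springs back; it counts as pressed beyond 0.0042 m and as back up below 0.0015 m)
- key_blue_top (a point): centre of the blue key's top, 22 mm above the lock's face when up
- key_green (a joint): round green spring key, 28 mm across, in a black collar 44 mm across, on the lock's face; joint value 0 when up, 0.006 m when fully down (pressed straight down; 1.5 N starts it, 5 N bottoms it, it springs back; it counts as pressed beyond 0.0042 m and as back up below 0.0015 m)
- key_green_top (a point): centre of the green key's top, 22 mm above the lock's face when up
- dial (a joint): turn of the dial, rad, growing clockwise seen from above; stops at -0.1 and 1.9. It turns freely up to about 0.8, then come three sprung notches at 1.05, 1.40 and 1.75 into which it snaps; entering or leaving one takes about 0.15 N m. The shackle is free only in the notch at 1.40 (within 0.12), where the pointer faces the red mark; elsewhere it is blocked
- dial_grip (a point): on the dial's axis, 28 mm above the lock's face, at the height to grip. Yellow bar knob 44 mm long, 14 wide, its top 35 mm above the face, on a black disc 60 mm across, 5 mm thick. Turns with the knob: x axis along the bar towards the pointer end (black line on the bar's top, white tick on the disc), z up
- index_mark (a point): centre of the red mark, a line 34 x 5 mm painted on the lock's face 49 mm from the dial's axis towards the lock's +x; x axis along the line, away from the dial
- shackle (a joint): lift of the shackle, m: 0 shut, 0.045 fully up at its stop; straight up along z. A spring and its weight pull it down with about 2 to 4.5 N; it falls shut when let go.
- shackle_bar (a point): middle of the shackle's level crossbar, on its centre line, 50 mm above the lock's face when shut. Upright U of 10 mm round aluminium bar, legs 60 mm apart; the crossbar lies along this point's (and the lock's) x axis, z up. Grip across the bar from above. The tote's hasp, a steel strap 5 mm above the face, encloses the far (+x) leg
- bearing: loose steel ball-bearing race, ring 72 mm across, 20 mm high, origin under its centre; leave alone
- rotor: loose bronze rotor, 68 mm across, 70 mm high, origin under its centre; leave alone
- housing: loose open aluminium instrument housing, 80 mm across, 60 mm high, origin under its centre; leave alone
- screwdriver: loose screwdriver lying beyond the lock; leave alone
- oil_can: loose red can, 52 mm across, 100 mm high, origin under its centre; leave alone

How it is judged (in metres and radians):
On the way, in this order (a step that is already met when the one before it is completed fails the run):
1. the white key is pressed right down, alone (value of joint key_white above 0.0042 m and value of joint each of key_blue, key_green below 0.0015 m), for 0.05 s.
2. then the blue key, alone (value of joint key_blue above 0.0042 m and value of joint each of key_white, key_green below 0.0015 m), for 0.05 s.
3. then the green key, alone (value of joint key_green above 0.0042 m and value of joint each of key_white, key_blue below 0.0015 m), for 0.05 s.
4. then, with the keys up and the shackle shut, the dial stands in the notch at the red mark (value of joint dial between 1.28 and 1.52 rad and value of joint each of key_white, key_blue, key_green below 0.0015 m and value of joint shackle below 0.004 m), for 0.3 s.
5. then the shackle is pulled up by the fingers (value of joint shackle above 0.037 m and contact force between the fingers and shackle above 1 N), for 0.2 s.
At the end, for the whole second after the job is handed in: The fingers grip the shackle (over 1 N) and hold it still, lifted by more than 37 mm of its 45 mm; the dial stands within 0.12 rad of its notch at the red mark and all keys are up (all of step 5 and velocity of joint shackle between -0.02 and 0.02 m/s and value of joint dial between 1.28 and 1.52 rad and value of joint each of key_white, key_blue, key_green below 0.0015 m); the arm keeps its last pose, push and grip.
It fails at once if two keys are down at once (value of joint each of key_white, key_blue above 0.003 m or value of joint each of key_white, key_green above 0.003 m or value of joint each of key_blue, key_green above 0.003 m).
It fails at once if a loose part on the bench is shifted by more than 20 mm (distance of any of bearing, rotor, housing, screwdriver, oil_can from where it was at the start of the episode above 0.02 m).
It also fails if it takes over 67 s, if anything falls off the work surface, if the arm or the gripper's body presses on something with over 40 N, if the wrist force passes 120 N, or if a joint passes its speed limit or range.

## Robot

A 6-joint arm with a two-finger parallel gripper is mounted at the origin on the work surface. World frame = base frame: x ahead of the robot, y to its left, z up, the work surface at z = 0. Lengths are in m, angles in degrees, forces in N, time in s.
With the tool pointing down it reaches from about 0.4 to 0.825 m from the base axis. Payload 7 kg.
Tool frame: the origin (TCP) lies midway between the tips of the shut fingers; the grasp point (between the pads) lies r.grip_depth behind it (r.grip_depth is the distance from the TCP to the grasp point, in m); z points along the fingers, y is the line along which they close (so a half turn about z gives the same grasp; the last joint's range is limited). The gripper opens to 88 mm and grips with 3 to 60 N. Pads are 19 mm wide; open, the fingers measure 130 mm over their backs; the gripper's body (78 mm by 193 mm) begins 47 mm behind the grasp point.
Start: joints at [85.205, 20.546, 0.682, 0, -70.136, -16.507], TCP at [0.245, 0.629, 0.227] pointing down, gripper open.
Joint ranges: [-176.03, 176.03], [-82.01, 121.73], [-58.28, 71.71], [-173.87, 95.51], [-174.79, -0.11], [-173.66, 173.66]. Speed limits (degrees/s): [136.94, 136.94, 172.46, 180, 180, 180].

## Interface

Orientations are given as [roll, pitch, yaw] about the fixed x, y, z axes, in that order (R = Rz(yaw) Ry(pitch) Rx(roll)).
In Python, from plant import r, capture, get_state gives the robot as it stands (r), with the cameras as plain functions and the readings as plain functions.
- The arm moves only by the tool nudge_tcp, called as name([rows], argument=value, ...), one row to a line, values as JSON. Schema: {"type":"object","properties":{"motion":{"type":"array","items":{"type":"array","items":{"type":"array","items":{"type":"number"},"minItems":6,"maxItems":6},"minItems":1,"maxItems":12},"minItems":1,"maxItems":1},"jaw":{"type":"number"},"grip_n":{"type":"number"},"only":{"type":"string"},"quiet":{"type":"boolean"},"lines":{"type":"string"}},"required":["motion"],"additionalProperties":false}. motion is a list that holds a single list of rows (three levels of brackets), with 1 to 12 rows, each of 6 numbers: dx, dy, dz in m, then a rotation vector rx, ry, rz in degrees; each row is the pose to reach, as a shift and turn from the pose commanded when the call began, along the tool's axes at that moment; what a row does not reach only later rows make up. A row lasts 1/12 s, in which the tool goes at most 0.0417 m and 7.16 degrees, less where a joint would pass 70% of its speed; a pose out of reach is approached as far as the arm can. jaw is the finger opening in m, set as the call begins (left out keeps the last). The fingers move at their own pace and stop on an object; grip_n is the grip in N (left out, the last holds). Time passes only in rows, so rows that do not move let the fingers close. The tool returns the time, the measured TCP pose, the force, the opening and the grip force at its end. only (a regular expression) keeps the lines of the reply that match it, lines (a string "A,B") keeps lines A to B, and quiet returns only ok. Input that does not fit is refused with a message, and nothing moves.
- get_state(): the state, without advancing time (a new reading comes with each control period).
- capture(name): name is "side" or "top" or "wrist"; returns a dict with "frame" (480x640x3 uint8, red, green, blue), "z_map" (480x640 float32, m along the optical axis (not along the pixel's ray), 0 where there is no reading), "fx", "fy", "cx", "cy" (pixels), "cam_to_world" (4x4, takes a point from camera to world coordinates). Camera axes: x right, y down, z forward; pixel columns grow to the right and rows downward; lengths in m; the calibration is good to about 2 mm. A picture is of the moment at which its call begins.
- r.close_job(): hands the job in; it is judged then, once.
The state is a dict: "time_s": time; "joints": joint angles; "qd": joint speeds; "joint_torque": joint torques, N m; "tcp_pos": TCP position; "eef_rot": TCP orientation; "contact_force": force on the tool from outside, world axes, zero at the start; "moment": the same for the moment, N m; "gripper_width": finger opening in m; "gripper_force": force on a finger pad.
Only numpy, scipy, OpenCV 4.12 (cv2) and the standard library are available. Lean on these libraries where they do the work, as an engineer would, in place of code of your own. Each camera call takes 0.05 s, during which the arm holds its last target. There are 200 camera calls.

## Working session

There is one attempt and no reset: what is moved stays moved. The work goes in short steps, Python scripts to look and compute and a tool call to move; the robot and the scene stay as the last step left them, time stands still between calls to the robot, and variables do not carry over. Pictures are saved under pics/ and viewed, at most 10 in all, crops included, and the job is handed in when it is done.

```bash
ls; mkdir -p pics
```

Run:
```python
from plant import r, capture, get_state
import cv2,numpy as np,pickle
s=get_state();print(s,r.grip_depth)
d={}
for n in("side","top"):
    c=capture(n);d[n]=c;cv2.imwrite(f"pics/{n}0.png",c["frame"][:,:,::-1]);print(n,c["fx"],c["cx"],c["cy"],np.round(c["cam_to_world"],3).tolist())
pickle.dump(d,open("d0.pkl","wb"))
```

```text
pics
plant.py
{'time_s': 0.0, 'joints': array([ 8.52032526e+01,  2.05916364e+01,  6.34711372e-01, -1.87277870e-02,
       -7.01358754e+01, -1.65071235e+01]), 'qd': array([-0.00952086,  0.04623785, -0.05950814, -0.05159355, -0.08859   ,
        0.05205787]), 'joint_torque': array([-2.05123561e-04, -5.82707798e+01,  2.93053526e+01,  6.99675679e+00,
        6.88621847e-03, -1.91535955e-04]), 'tcp_pos': array([0.24509136, 0.62841874, 0.22563192]), 'eef_rot': array([ 1.79906022e+02, -9.49041715e-03, -2.13102409e+01]), 'contact_force': array([-0.72496224, -0.04243399, -0.24549997]), 'moment': array([-0.00708581,  0.03578142, -0.03712529]), 'gripper_force': 0.0, 'gripper_width': 0.08786877223160153} 0.0188
side 521.0585663308606 321.11162331046233 237.13746107107536 [[0.798, -0.461, 0.388, 0.081], [-0.603, -0.619, 0.503, -0.736], [0.008, -0.635, -0.772, 0.957], [0.0, 0.0, 0.0, 1.0]]
top 436.45477794102766 317.9779260081689 235.1939348112514 [[0.17, -0.965, 0.198, 0.386], [-0.985, -0.168, 0.028, -0.18], [0.006, -0.2, -0.98, 0.826], [0.0, 0.0, 0.0, 1.0]]
```

View pics/top0.png

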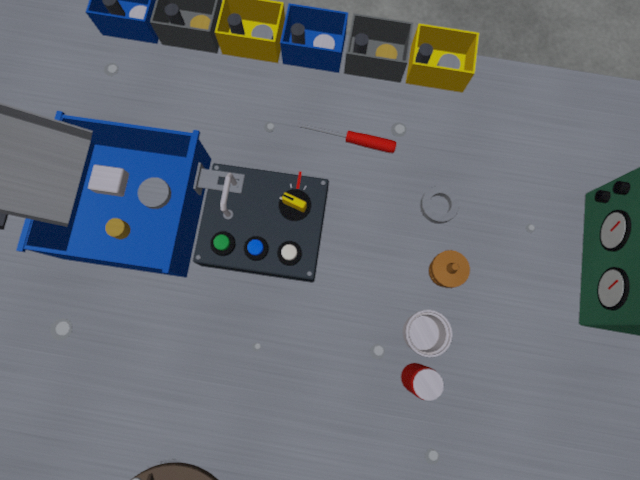

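View pics/side0.png

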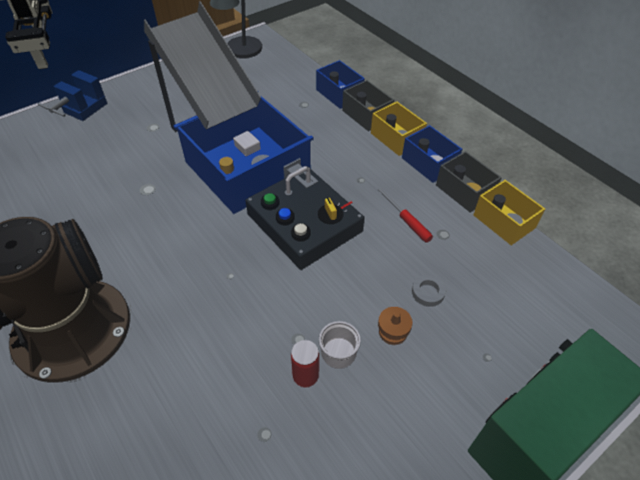

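Top view: the white, blue and green keys are at about (289,252), (256,248) and (221,243). The dial is at (294,205), the red mark at (299,181) and the shackle bar at (226,190). The tote and chute are to the left, between the arm's start pose and the lock.

Create h.py:
```python
import numpy as np,cv2
def pts(c,m):
    v,u=np.nonzero(m&(c["z_map"]>0));z=c["z_map"][v,u]
    P=np.c_[(u-c["cx"])/c["fx"]*z,(v-c["cy"])/c["fy"]*z,z]
    T=c["cam_to_world"];return P@T[:3,:3].T+T[:3,3],u,v
def hsv(c): return cv2.cvtColor(c["frame"],cv2.COLOR_RGB2HSV).astype(int)
```

Run:
```python
import pickle;from h import *
d=pickle.load(open("d0.pkl","rb"))
win={"top":dict(white=(240,264,278,302),blue=(238,260,245,268),green=(232,255,210,234),yellow=(188,220,275,310),red=(168,192,290,306)),
"side":dict(white=(222,238,292,310),blue=(206,223,277,294),green=(191,208,261,279),yellow=(195,222,320,342),red=(200,210,338,356))}
for n,c in d.items():
    h=hsv(c)
    H,S,V=h[...,0],h[...,1],h[...,2]
    M=dict(white=(V>140)&(S<60),blue=(abs(H-112)<12)&(S>130)&(V>60),green=(abs(H-65)<18)&(S>120)&(V>50),yellow=(abs(H-27)<7)&(S>120)&(V>80),red=((H<8)|(H>172))&(S>130)&(V>60))
    for k,(a,b,e,f) in win[n].items():
        m=np.zeros(H.shape,bool);m[a:b,e:f]=M[k][a:b,e:f]
        P,u,v=pts(c,m)
        if k!="red": q=P[:,2]>np.percentile(P[:,2],90)-.006; P=P[q]
        print(n,k,len(P),P.mean(0).round(4),P.std(0).round(4),(P.max(0)-P.min(0)).round(4))
    # lock face
    P,u,v=pts(c,np.ones(H.shape,bool))
    wc=None
    Z=P[:,2];q=(abs(Z-.055)<.004)&(h[v,u,2]<75)&(abs(P[:,0]-.5)<.25)&(abs(P[:,1])<.3)
    print("face",q.sum(),Z[q].mean())
    Q=P[q][:,:2].astype(np.float32);print(cv2.minAreaRect(Q))
    # points higher than face near lock : shackle
c=d["top"];P,u,v=pts(c,np.ones((480,640),bool))
q=(u>190)&(u<245)&(v>165)&(v<222)&(P[:,2]>.085)
for p,a,b in list(zip(P[q],u[q],v[q]))[::6]: print(p.round(3),a,b)
# tall things
for z in (.05,.1,.15,.2,.25,.3): 
    q=(P[:,2]>z)&(P[:,2]<z+.05)&(u<215)&(v>95)&(v<285); print(z,q.sum(),P[q].min(0).round(3) if q.any() else 0,P[q].max(0).round(3) if q.any() else 0)
```

```text
side white 80 [ 0.5018 -0.1137  0.0765] [0.0066 0.0065 0.0016] [0.0249 0.0258 0.0073]
side blue 91 [ 0.4994 -0.0563  0.0766] [0.0069 0.0075 0.0017] [0.0268 0.0286 0.0073]
side green 84 [0.4976 0.0037 0.0765] [0.0068 0.0073 0.002 ] [0.0257 0.028  0.0099]
side yellow 88 [ 0.5904 -0.1098  0.0893] [0.0052 0.0125 0.0018] [0.0214 0.0443 0.0074]
side red 26 [ 0.6408 -0.1027  0.0532] [0.0128 0.0085 0.011 ] [0.0631 0.0459 0.0595]
face 4235 0.054909279027171104
((0.550180971622467, 0.0659627765417099), (0.23811288177967072, 0.4623449742794037), 1.3904588222503662)
top white 176 [ 0.5003 -0.1122  0.0768] [0.0064 0.0066 0.0013] [0.025  0.0263 0.0067]
top blue 191 [ 0.4982 -0.0524  0.0766] [0.0068 0.0069 0.0014] [0.0263 0.0272 0.008 ]
top green 190 [0.4967 0.0075 0.0768] [0.0067 0.007  0.0014] [0.0262 0.0269 0.0088]
top yellow 177 [ 0.5886 -0.1062  0.0892] [0.0052 0.0118 0.0015] [0.0226 0.0422 0.0087]
top red 57 [ 0.6374 -0.104   0.0551] [0.009  0.0019 0.0012] [0.0323 0.0066 0.0061]
face 8956 0.05485990329581273
((0.5508958101272583, 0.06464052200317383), (0.23888389766216278, 0.45295411348342896
[... 856 characters left out ...]
24 195
[0.57  0.012 0.112] 223 196
[0.569 0.012 0.109] 223 197
[0.567 0.011 0.11 ] 223 198
[0.566 0.011 0.109] 223 199
[0.564 0.011 0.11 ] 223 200
[0.561 0.012 0.111] 222 201
[0.56  0.012 0.109] 222 202
[0.559 0.012 0.108] 222 203
[0.557 0.011 0.108] 222 204
[0.556 0.011 0.107] 222 205
[0.554 0.011 0.105] 222 206
[0.553 0.012 0.103] 222 207
[0.551 0.011 0.104] 222 208
[0.55  0.013 0.101] 221 209
[0.548 0.013 0.099] 221 210
[0.548 0.012 0.097] 222 211
[0.546 0.01  0.095] 223 212
0.05 4440 [0.424 0.016 0.05 ] [0.67  0.317 0.1  ]
0.1 4795 [0.419 0.07  0.1  ] [0.675 0.329 0.15 ]
0.15 6549 [0.468 0.22  0.15 ] [0.624 0.354 0.2  ]
0.2 498 [0.468 0.259 0.2  ] [0.623 0.354 0.237]
0.25 0 0 0
0.3 0 0 0
```

Run:
```python
import cv2
a=cv2.imread("pics/top0.png")[155:290,60:340];cv2.imwrite("pics/topc.png",cv2.resize(a,None,fx=2.8,fy=2.8,interpolation=cv2.INTER_CUBIC))
```

```text
(no output)
```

View pics/topc.png

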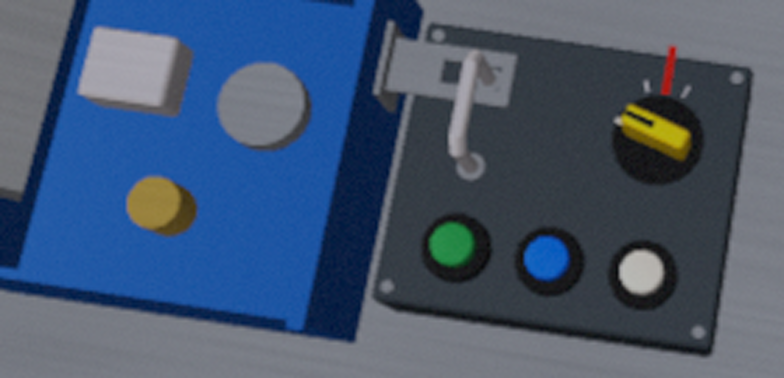

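Crop: the pointer end (black line) faces left, towards the tote, so the dial is near 0. The red mark is towards lock +x, and everything is clear. Averaged positions:

| Point | x | y |
|---|---|---|
| white | .501 | -.113 |
| blue | .499 | -.054 |
| green | .497 | .006 |
| dial | .590 | -.107 |
| shackle | .582 | .010 |

The lock's yaw is about 1.7°. I'll go up above the chute first, then across inside it, turning the yaw towards -98.

nudge_tcp([
  [[0,0,-0.04,0,0,6],[0,0,-0.08,0,0,12],[0,0,-0.12,0,0,19],[0,0,-0.16,0,0,26],[0,0,-0.19,0,0,32],[0.026,0.03,-0.19,0,0,38],[0.052,0.061,-0.19,0,0,45],[0.078,0.091,-0.19,0,0,51],[0.104,0.122,-0.19,0,0,58],[0.13,0.152,-0.19,0,0,64],[0.156,0.183,-0.19,0,0,71],[0.182,0.213,-0.19,0,0,77]],
], jaw=0, grip_n=20)

```text
time_s: 1.1
tcp_pos: [0.3374, 0.3621, 0.4164]
eef_rot: [180.0, -0.0, -98.6]
contact_force: [0.2, 0.5, 0.4]
gripper_width: 0.0129
gripper_force: 0.0
```

```bash
python3 -c "
from plant import r, capture, get_state;s=get_state();print(s['joints'].round(1),s['eef_rot'].round(2))"
```

```text
[ 69.8  -0.7  -1.4  -0.  -89.3 -78.4] [ 1.7999e+02 -1.0000e-02 -9.8630e+01]
```

nudge_tcp([
  [[0.037,-0.019,0,0,0,0],[0.074,-0.039,0,0,0,0],[0.111,-0.058,0,0,0,0],[0.148,-0.077,0,0,0,0],[0.185,-0.097,0,0,0,0],[0.222,-0.116,0,0,0,0],[0.259,-0.135,0,0,0,0],[0.296,-0.155,0,0,0,0],[0.333,-0.174,0,0,0,0],[0.37,-0.193,0,0,0,0],[0.407,-0.213,0,0,0,0],[0.444,-0.232,0,0,0,0]],
])

```text
time_s: 2.1
tcp_pos: [0.5025, -0.1097, 0.4164]
eef_rot: [-180.0, 0.0, -98.3]
contact_force: [0.7, 1.3, -0.2]
gripper_width: 0.0005
gripper_force: 0.0
```

nudge_tcp([
  [[0,0,0.04,0,0,0],[0,0,0.08,0,0,0],[0,0,0.12,0,0,0],[0,0,0.16,0,0,0],[0,0,0.2,0,0,0],[0,0,0.2,0,0,0],[0,0,0.2,0,0,0],[0,0,0.2,0,0,0]],
])

```text
time_s: 2.77
tcp_pos: [0.504, -0.1077, 0.2189]
eef_rot: [-179.9, -0.0, -98.3]
contact_force: [0.3, -0.8, -0.1]
gripper_width: 0.0007
gripper_force: 0.0
```

Run:
```python
from plant import r, capture, get_state
import cv2,pickle
from h import *
s=get_state();print(s['joints'].round(1),s['eef_rot'].round(2),s['tcp_pos'])
c=capture("wrist");pickle.dump(c,open("w.pkl","wb"));cv2.imwrite("pics/w1.png",c["frame"][:,:,::-1])
```

```text
[  9.8   5.7 -20.    0.1 -64.2 -18.1] [-1.7986e+02 -3.0000e-02 -9.8260e+01] [ 0.50395591 -0.10770367  0.21890788]
```

View pics/w1.png

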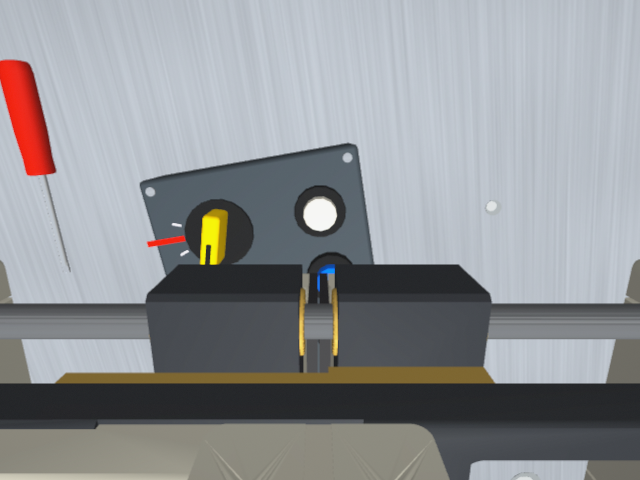

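Wrist view: the white key is at (320,213), the knob at (213,237) pointing down in the image (towards the tote), and the red mark at (167,242). I'll measure these with depth.

Run:
```python
import pickle;from h import *
c=pickle.load(open("w.pkl","rb"));h=hsv(c);H,S,V=h[...,0],h[...,1],h[...,2]
M=dict(white=((V>170)&(S<50),(190,236,298,342)),yellow=((abs(H-27)<7)&(S>120)&(V>80),(200,264,190,240)),red=(((H<8)|(H>172))&(S>130),(230,252,140,190)))
R={}
for k,(m0,(a,b,e,f)) in M.items():
    m=np.zeros(H.shape,bool);m[a:b,e:f]=m0[a:b,e:f];P,u,v=pts(c,m)
    if k=="yellow":P=P[P[:,2]>.086]
    if k=="white":P=P[P[:,2]>.074]
    w,E=np.linalg.eigh(np.cov(P[:,:2].T));ax=E[:,1]
    print(k,len(P),P.mean(0).round(4),((P.max(0)+P.min(0))/2).round(4),"axis deg",np.degrees(np.arctan2(ax[1],ax[0])).round(1),"len",np.ptp(P[:,:2]@ax).round(4),np.ptp(P[:,:2]@E[:,0]).round(4))
print(c["cam_to_world"].round(3))
```

```text
white 826 [ 0.5026 -0.1142  0.0774] [ 0.5027 -0.1137  0.0771] axis deg 146.7 len 0.0267 0.0268
yellow 812 [ 0.5904 -0.11    0.09  ] [ 0.592  -0.1087  0.0894] axis deg 74.6 len 0.0408 0.0147
red 220 [ 0.6412 -0.1048  0.0557] [ 0.6554 -0.099   0.0294] axis deg -175.8 len 0.0635 0.0147
[[-0.99   0.137  0.039  0.494]
 [ 0.142  0.956  0.256 -0.177]
 [-0.003  0.259 -0.966  0.378]
 [ 0.     0.     0.     1.   ]]
```

nudge_tcp([
  [[0.006,0.001,0.03,0,0,0],[0.006,0.001,0.07,0,0,0],[0.006,0.001,0.105,0,0,0],[0.006,0.001,0.125,0,0,0],[0.006,0.001,0.132,0,0,0],[0.006,0.001,0.136,0,0,0],[0.006,0.001,0.139,0,0,0],[0.006,0.001,0.142,0,0,0],[0.006,0.001,0.145,0,0,0],[0.006,0.001,0.147,0,0,0],[0.006,0.001,0.148,0,0,0],[0.006,0.001,0.148,0,0,0]],
])

```text
time_s: 3.82
tcp_pos: [0.5027, -0.1132, 0.0711]
eef_rot: [-179.8, 0.0, -98.2]
contact_force: [-2.4, 1.6, 16.4]
gripper_width: 0.0007
gripper_force: 8.1
```

nudge_tcp([
  [[0,0,0.001,0,0,0],[0,0,0.001,0,0,0],[0,0,0.001,0,0,0]],
])

```text
time_s: 4.07
tcp_pos: [0.5027, -0.1132, 0.0709]
eef_rot: [-179.7, 0.0, -98.2]
contact_force: [-5.4, 3.4, 25.2]
gripper_width: 0.0004
gripper_force: 12.7
```

nudge_tcp([
  [[0,0,-0.025,0,0,0],[-0.03,0.005,-0.025,0,0,0],[-0.059,0.0104,-0.025,0,0,0],[-0.059,0.0104,-0.022,0,0,0],[-0.059,0.0104,-0.015,0,0,0],[-0.059,0.0104,-0.01,0,0,0],[-0.059,0.0104,-0.006,0,0,0],[-0.059,0.0104,-0.003,0,0,0],[-0.059,0.0104,-0.001,0,0,0],[-0.059,0.0104,0,0,0,0],[-0.059,0.0104,0,0,0,0],[-0.059,0.0104,0,0,0,0]],
])

```text
time_s: 5.07
tcp_pos: [0.499, -0.0539, 0.0706]
eef_rot: [-180.0, -0.0, -98.3]
contact_force: [-15.8, 8.6, 41.5]
gripper_width: 0.0002
gripper_force: 21.1
```

nudge_tcp([
  [[0,0,-0.025,0,0,0],[-0.03,0.005,-0.025,0,0,0],[-0.059,0.009,-0.025,0,0,0],[-0.059,0.009,-0.022,0,0,0],[-0.059,0.009,-0.015,0,0,0],[-0.059,0.009,-0.01,0,0,0],[-0.059,0.009,-0.006,0,0,0],[-0.059,0.009,-0.003,0,0,0],[-0.059,0.009,-0.002,0,0,0],[-0.059,0.009,-0.001,0,0,0],[-0.059,0.009,-0.001,0,0,0]],
])

```text
time_s: 5.98
tcp_pos: [0.4983, 0.0054, 0.0707]
eef_rot: [180.0, -0.0, -98.3]
contact_force: [-13.1, 4.9, 34.2]
gripper_width: 0.0005
gripper_force: 17.1
```

Run:
```python
from plant import r, capture, get_state
c=capture("side");import pickle;pickle.dump(c,open("s2.pkl","wb"))
```

nudge_tcp([
  [[0,0,-0.035,0,0,0],[0,0,-0.06,0,0,0],[0.025,-0.027,-0.06,0,0,3],[0.05,-0.054,-0.06,0,0,6],[0.075,-0.081,-0.06,0,0,6],[0.0974,-0.1073,-0.06,0,0,6],[0.0974,-0.1073,-0.06,0,0,6],[0.0974,-0.1073,-0.06,0,0,6],[0.0974,-0.1073,-0.06,0,0,6]],
], jaw=0.032, grip_n=20)

```text
time_s: 6.78
tcp_pos: [0.5896, -0.1067, 0.1274]
eef_rot: [179.9, -0.0, -104.4]
contact_force: [-0.7, -0.6, -0.6]
gripper_width: 0.0321
gripper_force: 0.0
```

Run:
```python
from plant import r, capture, get_state
import pickle,cv2
s=get_state();print(s['tcp_pos'],s['eef_rot'])
c=capture("side");pickle.dump(c,open("s2.pkl","wb"))
cv2.imwrite("pics/s2.png",cv2.resize(c["frame"][150:290,220:400,::-1],None,fx=4,fy=4,interpolation=2))
```

```text
[ 0.58964964 -0.1066551   0.12735576] [ 1.79878101e+02 -3.52058620e-02 -1.04423919e+02]
```

View pics/s2.png

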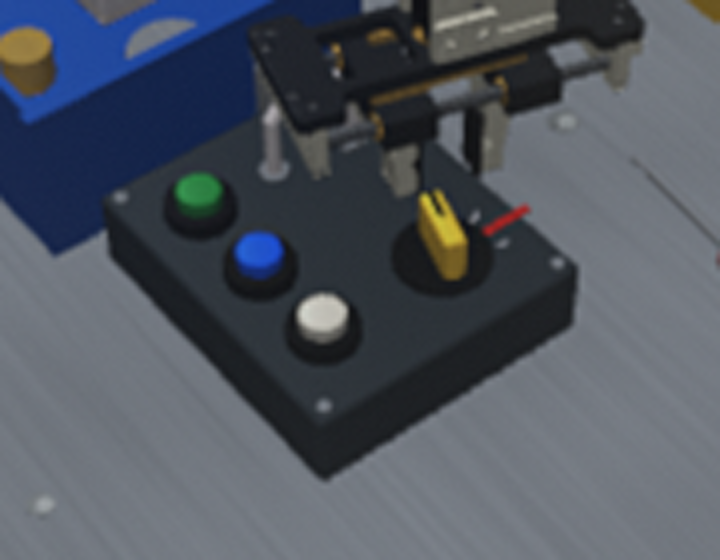

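Side crop: all the keys are up, the fingers straddle the knob (443,235) and are aligned with it. I'll descend and grip.

nudge_tcp([
  [[0,-0.001,0.03,0,0,0],[0,-0.001,0.05,0,0,0],[0,-0.001,0.058,0,0,0],[0,-0.001,0.062,0,0,0],[0,-0.001,0.062,0,0,0],[0,-0.001,0.062,0,0,0]],
], jaw=0.032, grip_n=20)

```text
time_s: 7.33
tcp_pos: [0.5922, -0.1056, 0.0676]
eef_rot: [-179.9, 0.0, -104.3]
contact_force: [-0.0, 0.1, -0.4]
gripper_width: 0.0321
gripper_force: 0.0
```

nudge_tcp([
  [[0,0,0,0,0,0],[0,0,0,0,0,0],[0,0,0,0,0,0],[0,0,0,0,0,0],[0,0,0,0,0,0],[0,0,0,0,0,0]],
], jaw=0, grip_n=30)

```text
time_s: 7.83
tcp_pos: [0.5922, -0.1059, 0.0673]
eef_rot: [-179.9, 0.0, -104.3]
contact_force: [-0.2, 1.0, 4.6]
gripper_width: 0.0138
gripper_force: 29.8
```

nudge_tcp([
  [[0,0,0,0,0,5],[0,0,0,0,0,10],[0,0,0,0,0,15],[0,0,0,0,0,20],[0,0,0,0,0,25],[0,0,0,0,0,30],[0,0,0,0,0,35],[0,0,0,0,0,40],[0,0,0,0,0,44],[0,0,0,0,0,48],[0,0,0,0,0,52],[0,0,0,0,0,55]],
], jaw=0, grip_n=40)

```text
time_s: 8.83
tcp_pos: [0.5925, -0.1061, 0.0673]
eef_rot: [-179.9, 0.1, -159.5]
contact_force: [0.8, -0.9, 3.3]
gripper_width: 0.0133
gripper_force: 40.0
```

nudge_tcp([
  [[0,0,0,0,0,4],[0,0,0,0,0,8],[0,0,0,0,0,12],[0,0,0,0,0,15],[0,0,0,0,0,18],[0,0,0,0,0,19],[0,0,0,0,0,19],[0,0,0,0,0,19]],
])

```text
time_s: 9.5
tcp_pos: [0.5926, -0.1062, 0.0673]
eef_rot: [-180.0, 0.1, -178.2]
contact_force: [1.8, -2.7, 6.0]
gripper_width: 0.014
gripper_force: 39.9
```

Run:
```python
from plant import r, capture, get_state
import pickle,cv2
s=get_state();print(s['moment'],s['eef_rot'])
c=capture("top");pickle.dump(c,open("t3.pkl","wb"))
cv2.imwrite("pics/t3.png",cv2.resize(c["frame"][150:290,180:340,::-1],None,fx=4,fy=4,interpolation=2))
```

```text
[-0.96881433 -0.86411173 -0.03022903] [-1.79970017e+02  1.08954511e-01 -1.78191131e+02]
```

nudge_tcp([
  [[0,0,0,0,0,0],[0,0,0,0,0,0],[0,0,0,0,0,0],[0,0,-0.02,0,0,0],[0,0,-0.05,0,0,0],[0,0,-0.075,0,0,0],[0,0.04,-0.075,0,0,0],[0,0.04,-0.075,0,0,0]],
], jaw=0.04, grip_n=20)

```text
time_s: 10.22
tcp_pos: [0.5911, -0.0625, 0.143]
eef_rot: [179.9, 0.2, -178.2]
contact_force: [-1.3, -0.9, -0.3]
gripper_width: 0.0401
gripper_force: 0.0
```

Run:
```python
from plant import r, capture, get_state
import pickle,cv2
from h import *
s=get_state();print(s['tcp_pos'],s['eef_rot'])
for n in("side","top"):
    c=capture(n);pickle.dump(c,open(n+"4.pkl","wb"))
    h=hsv(c);H,S,V=h[...,0],h[...,1],h[...,2];P,u,v=pts(c,(abs(H-27)<7)&(S>120)&(V>80))
    P=P[(abs(P[:,0]-.59)<.04)&(abs(P[:,1]+.107)<.04)&(P[:,2]>.086)&(P[:,2]<.095)]
    if len(P)>20:
        w,E=np.linalg.eigh(np.cov(P[:,:2].T));ax=E[:,1];print(n,len(P),P.mean(0),np.degrees(np.arctan(ax[1]/ax[0])),np.ptp(P[:,:2]@ax))
    if n=="side": cv2.imwrite("pics/s4.png",cv2.resize(c["frame"][150:290,220:400,::-1],None,fx=4,fy=4,interpolation=2))
```

```text
[ 0.59108683 -0.06252855  0.14302409] [ 1.79917471e+02  1.68665652e-01 -1.78237608e+02]
side 83 [ 0.59067653 -0.10883413  0.08949848] -3.022777981897299 0.0421839774791839
top 107 [ 0.58150362 -0.10581643  0.08924865] -7.26860394622633 0.04357942425556416
```

View pics/s4.png

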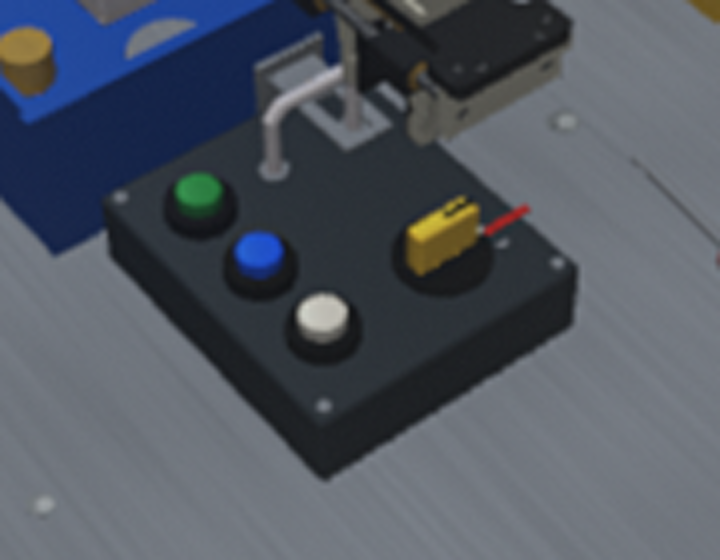

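Side crop: the pointer tick (480,231) stands at the red mark (505,222), the keys are up and the shackle is shut. On to the shackle.

nudge_tcp([
  [[0.003,0.035,0,0,0,0],[0.0067,0.073,0,0,0,0],[0.0067,0.073,0,0,0,0],[0.0067,0.073,0,0,0,0],[0.0067,0.073,0.02,0,0,0],[0.0067,0.073,0.04,0,0,0],[0.0067,0.073,0.052,0,0,0],[0.0067,0.073,0.057,0,0,0],[0.0067,0.073,0.057,0,0,0],[0.0067,0.073,0.057,0,0,0]],
], jaw=0.04, grip_n=20)

```text
time_s: 11.15
tcp_pos: [0.5817, 0.006, 0.0845]
eef_rot: [-180.0, -0.0, -178.3]
contact_force: [-0.6, -1.2, 0.4]
gripper_width: 0.0401
gripper_force: 0.0
```

nudge_tcp([
  [[0,0,0,0,0,0],[0,0,0,0,0,0],[0,0,0,0,0,0],[0,0,0,0,0,0],[0,0,0,0,0,0],[0,0,0,0,0,0]],
], jaw=0, grip_n=40)

```text
time_s: 11.65
tcp_pos: [0.5819, 0.0101, 0.085]
eef_rot: [179.7, 0.1, -178.3]
contact_force: [-4.0, 15.7, 2.8]
gripper_width: 0.0085
gripper_force: 40.0
```

nudge_tcp([
  [[0,0.003,0,0,0,0],[0,0.003,-0.003,0,0,0],[0,0.003,-0.008,0,0,0],[0,0.003,-0.014,0,0,0],[0,0.003,-0.02,0,0,0],[0,0.003,-0.026,0,0,0],[0,0.003,-0.032,0,0,0],[0,0.003,-0.037,0,0,0],[0,0.003,-0.041,0,0,0],[0,0.003,-0.043,0,0,0],[0,0.003,-0.043,0,0,0],[0,0.003,-0.043,0,0,0]],
], jaw=0, grip_n=40)

```text
time_s: 12.65
tcp_pos: [0.5817, 0.0104, 0.1281]
eef_rot: [179.9, 0.1, -178.3]
contact_force: [0.8, 4.7, -4.1]
gripper_width: 0.0088
gripper_force: 40.0
```

Run:
```python
from plant import r, capture, get_state
import cv2
s=get_state();print(s['tcp_pos'],s['contact_force'],s['gripper_width'])
c=capture("side")
cv2.imwrite("pics/s5.png",cv2.resize(c["frame"][150:290,220:400,::-1],None,fx=4,fy=4,interpolation=2))
```

```text
[0.58169305 0.01038988 0.12809943] [ 0.77873901  4.73346863 -4.09006408] 0.008755086002490028
```

View pics/s5.png

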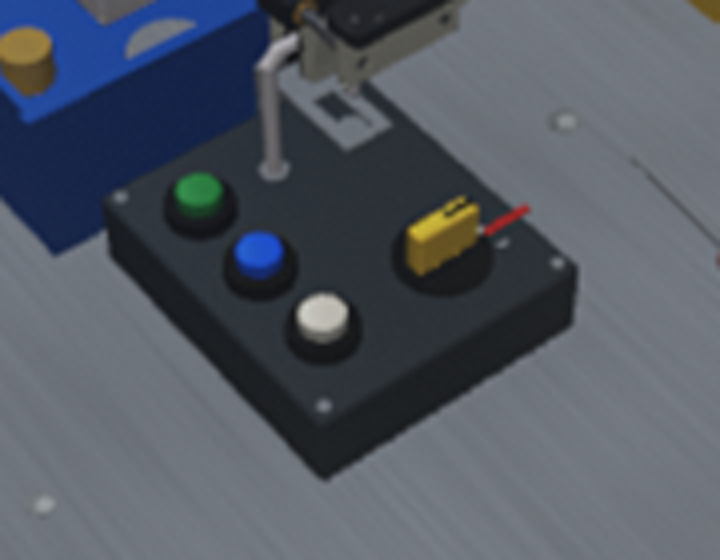

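Side crop: the shackle is raised about 43 mm, its far leg is out of the hasp slot (337,105), the knob is at the red mark and the keys are up. I'll hold briefly and hand in.

nudge_tcp([
  [[0,0,0,0,0,0],[0,0,0,0,0,0],[0,0,0,0,0,0],[0,0,0,0,0,0],[0,0,0,0,0,0]],
])

```text
time_s: 13.12
tcp_pos: [0.5817, 0.0104, 0.128]
eef_rot: [179.9, 0.0, -178.3]
contact_force: [1.9, 5.2, -4.4]
gripper_width: 0.0087
gripper_force: 40.0
```

```bash
python3 -c "
from plant import r, capture, get_state;print(r.close_job())"
```

```text
the job is handed in; nothing more can be done
None
```

I handed the job in at 13.1 s with the keys pressed white, blue, green, the dial at the red mark, and the shackle gripped and held about 43 mm up; the hand-in call returned no verdict.

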